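# Grade the milling balls with the slotted sieve

### The job

Grade the glaze mill's balls: lift the loaded sieve by its grip bar and, holding it over the round bowl, tilt its closed end down so that the three small balls fall through the slots into the bowl while both large ones stay in the sieve. Then tip the two large balls out of the spout into the rectangular tub, and set the empty sieve back on the middle of its board, standing flat, and let go. Do not touch the balls with the gripper, and leave the other things on the table where they are.

Things in the scene. Friction and masses are not known exactly. Their poses are not given: they have to be found in the camera images.
- sieve_grip (a point): Centre of the loose sieve's (about 0.4 kg) overhead wooden grip bar: 12 mm thick (x), 108 long (y), 24 tall, free on both x sides; 92 mm above the sieve's underside. z up when standing level; x runs along the tray from the spout end (-x) to the closed end (+x). Plywood sides 58 mm tall, x -84 to +90, 108 mm wide outside. Metal floor 70 mm below this point, sloping down 5 degrees to the spout.
- sieve_slots (a point): Middle of the sieve's slots, on the floor, x = +45 mm from the grip bar (same axes). Three slots 24 mm wide run along x between 6 mm bars, from x = +4 to +87 mm, then a wall 62 mm high closes the end. With the closed end tilted down about 0.35 rad all balls roll this way: the small fall through, mostly near the slots' start, the large stay on the bars.
- sieve_spout (a point): Middle of the spout's edge, x = -83 mm and 67 mm below the grip bar's centre (same axes). No end wall: only a lip ramp 24 mm long rising outwards at 25 degrees from an unpierced plate (x = -60 to -10 mm) on which the balls start and stay while level. With the spout end tilted down about 0.55 rad the large balls roll out here, in the -x direction.
- board: Plywood board 220 x 150 mm (x, y), 18 mm thick, fixed to the table, on which the loaded sieve stands at the start. Origin: centre of its underside, z up.
- bowl: Round steel bowl standing loose (0.5 kg), 192 mm across its rim, 140 mm across its foot, 60 mm tall, open above. Origin: centre of its underside.
- tub: Rectangular grey plastic tub standing loose (0.5 kg), 200 x 170 mm (x, y), 70 mm tall, walls and floor 4 mm, open above. Origin: centre of its underside.
- ball_large_1: Large white ceramic milling ball, 38 mm diameter, 100 g; origin at its centre. Starts in the sieve, at the spout end.
- ball_large_2: Large white ceramic milling ball, 38 mm diameter, 100 g; origin at its centre. Starts in the sieve, at the spout end.
- ball_small_1: Small white ceramic milling ball, 20 mm diameter, 15 g; origin at its centre. Starts in the sieve, at the spout end.
- ball_small_2: Small white ceramic milling ball, 20 mm diameter, 15 g; origin at its centre. Starts in the sieve, at the spout end.
- ball_small_3: Small white ceramic milling ball, 20 mm diameter, 15 g; origin at its centre. Starts in the sieve, at the spout end.
- glaze_jar: Bystander to be left alone: round white glaze jar with a steel cap, 64 mm across, 85 mm tall.
- mug: Bystander to be left alone: terracotta mug, 76 mm across, 85 mm tall.
- modelling_tool: Bystander to be left alone: thin wooden-handled spatula lying flat, 170 mm long.
- kiln_post: Bystander to be left alone: short white upright cylinder, 40 mm across, 60 mm tall.
- brush: Bystander to be left alone: brush lying flat, 180 mm long.
Mind the look-alikes: they are no part of the job. Of the things that look like the part that bears sieve_grip, the larger one is meant.

How it is judged:
By the outcome, as a careful person would: the job done as asked, in the order asked, and still so for the second after the job is handed in, with the robot touching nothing.
It also fails if it takes over 62 s, if anything falls off the work surface, if the arm or the gripper's body presses on something with over 40 N, if the wrist force passes 120 N, or if a joint passes its speed limit or range.

### The arm

A 6-joint arm with a two-finger parallel gripper is mounted at the origin on the work surface. World frame = base frame: x ahead of the robot, y to its left, z up, the work surface at z = 0. Lengths are in m, angles in rad, forces in N, time in s.
With the tool pointing down it reaches from about 0.4 to 0.925 m from the base axis. Payload 3.4 kg.
Tool frame: the origin (TCP) lies between the finger pads; the fingertips stand 8 mm ahead of it and the grasp point (between the pads) lies 11 mm behind it; z points along the fingers, y is the direction in which the jaws open and shut (so a half turn about z gives the same grasp; the last joint's range is limited). The gripper opens to 85 mm and grips with 20 to 120 N. Pads are 22 mm wide; open, the fingers measure 114 mm over their backs; the gripper's body (76 mm by 85 mm) begins 54 mm behind the grasp point. The pads swing forward as they close: fully open they stand 13 mm farther back than shut.
Start: joints at [1.274, 0.307, 1.506, -0, 1.328, -0.073], TCP at [0.128, 0.561, 0.21] pointing down, gripper open.
Joint ranges: [-3.12, 3.12], [-1.05, 2.28], [0.14, 2.33], [-1.42, 4.57], [0.1, 2.73], [-2.68, 2.68]. Speed limits (rad/s): [2.57, 2.57, 3.14, 3.14, 3.14, 3.14].

### API

Orientations are given as a unit quaternion [w, x, y, z].
In Python, from cell import ctrl gives the robot as it stands. Calls block until the motion is done:
- ctrl.move_to(position, orientation): joint-space move of the TCP to a pose.
- ctrl.servo_line(position, vel=0.15, attitude=None, guard=None): straight line of the TCP; attitude=None keeps the orientation; vel is the mean speed in m/s. With guard (N) it stops when the force on the tool has changed by that much, and returns True; else False.
- ctrl.move_joints(angles): joint-space move.
- ctrl.move_gripper(opening, grasp_force=None): finger opening in m; grasp_force is the grip in N (None keeps the last); returns when the fingers have stopped.
- ctrl.dwell(seconds).
- ctrl.solve_ik(position, orientation): joint angles nearest the present ones, or None.
- ctrl.read_state(): the state.
- ctrl.read_camera(name): name is "side" or "top" or "wrist"; returns a dict with "image" (420x560x3 uint8, red, green, blue), "range_z" (420x560 float32, m along the optical axis (not along the pixel's ray), 0 where there is no reading), "fx", "fy", "cx", "cy" (pixels), "D" ([k1, k2, p1, p2, k3] as OpenCV has them; the pictures are not rectified), "R" (3x3) and "t" (3): a world point X has camera coordinates R X + t. Camera axes: x right, y down, z forward; pixel columns grow to the right and rows downward; lengths in m; the calibration is good to about 2 mm. A picture is of the moment at which its call begins.
A pose or a line that the arm cannot do raises ctrl.MotionError and nothing moves.
- ctrl.hand_in(): hands the job in, once; it reports no verdict.
The state is a dict: "clock": time; "joint_pos": joint angles; "joint_vel": joint speeds; "tau": joint torques, N m; "tcp_pos": TCP position; "tcp_rot": TCP orientation; "force": force on the tool from outside, world axes, zero at the start; "moment": the same for the moment, N m; "grip_width": finger opening in m.
Only numpy, scipy, OpenCV 4.12 (cv2) and the standard library are available. Lean on these libraries where they do the work, as an engineer would, in place of code of your own. Each camera call takes 0.05 s, during which the arm holds its last target.

## Working session

There is one attempt and no reset: what is moved stays moved. The work goes in short steps, each a Python script; the robot and the scene stay as the last script left them, time stands still between calls to the robot, and variables do not carry over. Pictures are saved under pics/ and viewed, and the job is handed in when it is done.

```bash
ls; mkdir -p pics; python3 - <<'E'
from cell import ctrl
import cv2,pickle
for n in ["top","side","wrist"]:
    c=ctrl.read_camera(n); pickle.dump(c,open(f"{n}0.pkl","wb"))
    cv2.imwrite(f"pics/{n}0.png",c["image"][:,:,::-1]); print(n,c["fx"],c["D"],c["R"],c["t"])
s=ctrl.read_state();print(s["clock"],s["tcp_pos"],s["tcp_rot"],s["force"])
E
```

```text
pics
top 401.9387473190207 [0.00285015 0.         0.         0.         0.        ] [[-0.01371037 -0.99990359  0.00220106]
 [-0.98279713  0.01307028 -0.18422531]
 [ 0.18417878 -0.00468899 -0.98288158]] [0.01510755 0.52625614 1.04244755]
side 454.68182554128504 [-0.08978179  0.          0.          0.          0.        ] [[-0.98647607 -0.1637856  -0.00626382]
 [-0.11510364  0.71946046 -0.68492905]
 [ 0.11668809 -0.67494513 -0.72858285]] [0.49325242 0.09819107 1.1659239 ]
wrist 378.72781795281287 [-0.08924521  0.          0.          0.          0.        ] [[ 0.22256476  0.97491625 -0.0017996 ]
 [ 0.92183814 -0.209846    0.32585135]
 [ 0.31730014 -0.07418196 -0.9454193 ]] [-0.57376375 -0.04083074  0.38124574]
0.15 [0.12744689 0.56011397 0.20927584] [-1.62457462e-04  1.11648836e-01  9.93747393e-01 -7.93897220e-04] [-0.00739374 -0.03370479 -0.27166938]
```

View pics/top0.png

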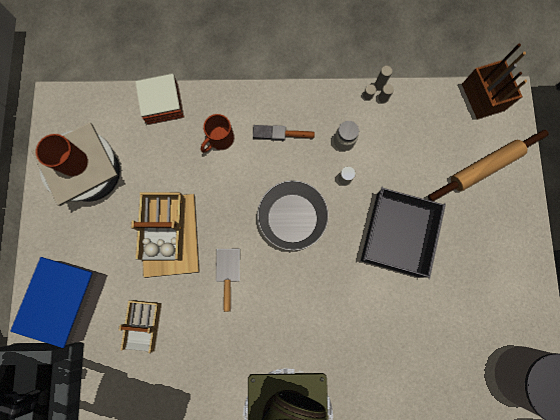

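View pics/side0.png

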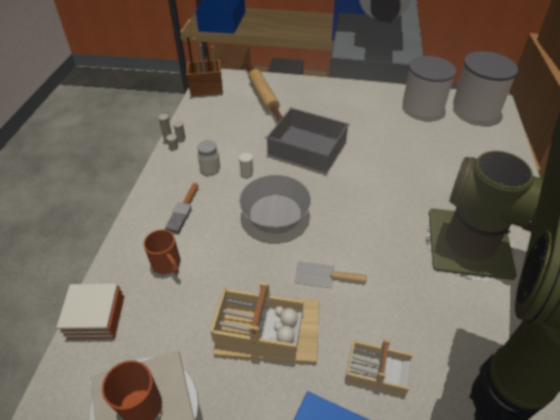

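View pics/wrist0.png

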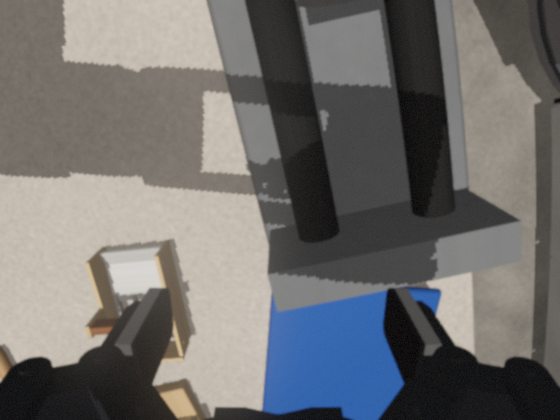

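The top picture shows two look-alikes. The large sieve holds the balls and stands on the board at about (160,225), with its grip bar at (160,224). The small empty sieve is at (141,325), bar at (140,327). I choose the large one. The tub is at (402,233), the bowl at (292,215), and next to the board lies the spatula at (228,280). Next: a close crop and measurements.

```bash
cat > h.py <<'E'
import numpy as np,cv2,pickle
def K(c): return np.array([[c["fx"],0,c["cx"]],[0,c["fy"],c["cy"]],[0,0,1.]])
def cloud(c):
    h,w=c["range_z"].shape
    uv=np.stack(np.meshgrid(np.arange(w),np.arange(h)),-1).reshape(-1,1,2).astype(np.float64)
    n=cv2.undistortPoints(uv,K(c),np.array(c["D"])).reshape(-1,2)
    z=c["range_z"].reshape(-1,1).astype(float)
    P=np.hstack([n*z,z]); P=(P-c["t"])@c["R"]
    P[z[:,0]==0]=np.nan
    return P.reshape(h,w,3)
def ray(c,u,v,z):
    n=cv2.undistortPoints(np.array([[[u,v]]],float),K(c),np.array(c["D"])).reshape(2)
    d=np.array([n[0],n[1],1])@c["R"]; o=-np.array(c["R"]).T@c["t"]
    return o+d*(z-o[2])/d[2]
def proj(c,X):
    return cv2.projectPoints(np.array(X,float).reshape(-1,1,3),cv2.Rodrigues(np.array(c["R"]))[0],np.array(c["t"]),K(c),np.array(c["D"]))[0].reshape(-1,2)
E
python3 - <<'E'
from h import *
c=pickle.load(open("top0.pkl","rb"));P=cloud(c)
for n,(u,v) in dict(table=(330,330),board=(190,240),bar=(160,224),bl1=(150,247),bl2=(170,248),bowlc=(292,220),tubc=(402,233),tubrim=(440,215)).items(): print(n,P[v,u].round(4))
im=c["image"][:,:,::-1]
a=cv2.resize(im[180:285,125:245],None,fx=6,fy=5.7,interpolation=cv2.INTER_CUBIC)[:600]
cv2.imwrite("pics/crop1.png",a[:598])
b=cv2.resize(im[165:285,250:450],None,fx=4,fy=4,interpolation=cv2.INTER_CUBIC)
cv2.imwrite("pics/crop2.png",b)
# bar points
sub=P[185:270,130:200].reshape(-1,3)
z=sub[:,2]
print(np.histogram(z[~np.isnan(z)],bins=np.arange(-.01,.15,.005)))
E
```

```text
table [ 0.2117 -0.1191  0.0012]
board [0.4583 0.2609 0.0144]
bar [0.4869 0.3134 0.1217]
bl1 [0.4345 0.3519 0.0719]
bl2 [0.4317 0.3012 0.0663]
bowlc [ 0.5127 -0.0225  0.0019]
tubc [ 0.4712 -0.3297  0.0052]
tubrim [ 0.5109 -0.4173  0.0623]
(array([ 107, 1006,  308,   34,  555, 1272,   90,   30,  178,  455,  271,
        149,  156,  157,  160,  235,  281,  150,   24,    5,    5,    5,
         11,   32,   15,  103,  125,    2,    0,    0,    0]), array([-0.01 , -0.005,  0.   ,  0.005,  0.01 ,  0.015,  0.02 ,  0.025,
        0.03 ,  0.035,  0.04 ,  0.045,  0.05 ,  0.055,  0.06 ,  0.065,
        0.07 ,  0.075,  0.08 ,  0.085,  0.09 ,  0.095,  0.1  ,  0.105,
        0.11 ,  0.115,  0.12 ,  0.125,  0.13 ,  0.135,  0.14 ,  0.145]))
```

View pics/crop1.png

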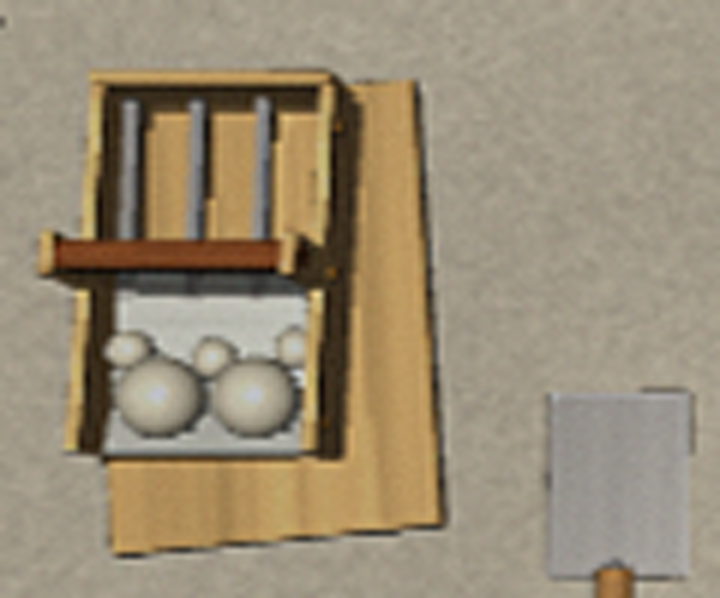

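View pics/crop2.png

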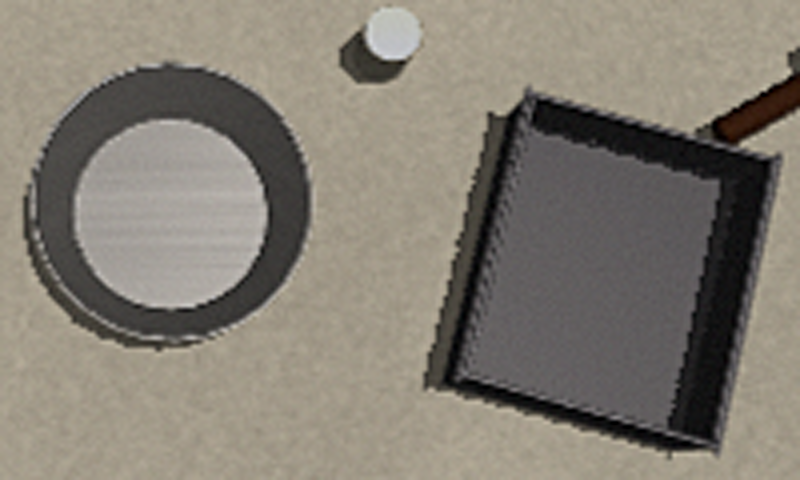

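Crop 1 confirms the choice: the large sieve on the board holds two large and three small balls, slots at the far end (+x), spout towards the robot. The grip bar runs from crop pixel (40,253) to (300,254). Next I fit the poses.

```bash
cat > m.py <<'E'
from h import *
c=pickle.load(open("top0.pkl","rb"));P=cloud(c)
f=lambda p:(p[0]/6+125-.4,p[1]/5.7+180-.4)
g=lambda p:(p[0]/4+250-.4,p[1]/4+165-.4)
BL,BR,TR=[ray(c,*f(p),.018)[:2] for p in [(112,555),(443,523),(415,80)]]
print("board corners",BL,BR,TR,np.linalg.norm(BR-BL),np.linalg.norm(TR-BR))
ex=(TR-BR)/np.linalg.norm(TR-BR); print("board centre",(BL+TR)/2,"yaw",np.arctan2(ex[1],ex[0]))
L,R=[ray(c,*f(p),.122)[:2] for p in [(40,254),(300,254)]]
print("bar rays",L,R,(L+R)/2,np.linalg.norm(L-R))
S=P[180:285,125:205].reshape(-1,3); b=S[S[:,2]>.112]
m=b[:,:2].mean(0); r=cv2.minAreaRect(b[:,:2].astype(np.float32)*1000);print("bar cloud",m,r,len(b), np.percentile(b[:,2],90))
w=S[(S[:,2]>.068)&(S[:,2]<.083)]
print("sides rect",cv2.minAreaRect(w[:,:2].astype(np.float32)*1000))
# back wall top corners and side tops z=.018+.058
for p in [(90,72),(332,72),(70,452),(322,452)]: print("wall corner",ray(c,*f(p),.08 if p[1]<100 else .076)[:2])
T=P[160:290,350:450].reshape(-1,3); t=T[(T[:,2]>.055)&(T[:,2]<.08)]
print("tub",cv2.minAreaRect(t[:,:2].astype(np.float32)*1000),len(t))
C=[ray(c,*g(p),.07)[:2] for p in [(530,88),(780,156),(717,450),(440,380)]]
print("tub corners",C,np.mean(C,0)); 
B=P[170:260,250:335].reshape(-1,3); b=B[(B[:,2]>.05)&(B[:,2]<.07)]
print("bowl",cv2.minEnclosingCircle(b[:,:2].astype(np.float32)*1000),len(b))
E1=[ray(c,*g(p),.06)[:2] for p in [(35,200),(310,200),(170,65),(170,340)]];print(E1, np.mean(E1,0))
E
python3 m.py
```

```text
board corners [0.35901759 0.38374557] [0.3720098  0.23482334] [0.5889824  0.25320746] 0.1494878832647508 0.21775005303324024
board centre [0.47399999 0.31847651] yaw 0.08452823820310289
bar rays [0.48742972 0.38542775] [0.48596997 0.27665392] [0.48669984 0.33104083] 0.10878362500411805
bar cloud [0.48721359 0.33135112] ((486.8673095703125, 331.7513122558594), (107.92839050292969, 19.36840057373047), 89.05279541015625) 235 0.12209663774499162
sides rect ((492.20196533203125, 331.9284973144531), (109.89600372314453, 177.10479736328125), 88.77996063232422)
wall corner [0.57989141 0.38367109]
wall corner [0.57848888 0.27657346]
wall corner [0.40370661 0.38464226]
wall corner [0.40221305 0.27610077]
tub ((495.9128723144531, -278.7762145996094), (271.52423095703125, 237.98541259765625), 73.26716613769531) 887
tub corners [array([ 0.58933539, -0.26487169]), array([ 0.54034475, -0.4291754 ]), array([ 0.34703573, -0.37123795]), array([ 0.39442338, -0.19449539])] [ 0.46778481 -0.31494511]
bowl ((518.7528076171875, -23.47416877746582), 95.55817413330078) 538
[array([0.51890014, 0.06935389]), array([ 0.51644376, -0.11518292]), array([ 0.61122281, -0.02297212]), array([ 0.42375936, -0.01946137])] [ 0.51758151 -0.02206563]
```

Measured poses, all agreeing with the given sizes:

| Item | Position (m) | Yaw (rad) | Check |
|---|---|---|---|
| Grip bar centre | (0.487, 0.331, 0.110) | about -0.01 | length 108.8 mm, top at z 0.122 |
| Board centre | (0.474, 0.3185) | 0.085 | 149 x 218 mm |
| Bowl | (0.518, -0.022) | n/a | radius 95.6 mm |
| Tub | (0.468, -0.315) | -0.29 | 171 x 202 mm |

Next is an IK check of all key poses.

```bash
cat > k.py <<'E'
import numpy as np
from scipy.spatial.transform import Rotation as Ro
from cell import ctrl
R0=np.array([[0,1,0],[1,0,0],[0,0,-1]],float)
def pose(B,psi,th,flip=False):
    R=Ro.from_euler('z',psi)*Ro.from_euler('y',th)*Ro.from_matrix(R0)
    if flip: R=R*Ro.from_euler('z',np.pi)
    q=R.as_quat(); return list(np.array(B)+R.apply([0,0,.011])), [q[3],q[0],q[1],q[2]]
def at(point,world,psi,th):  # bar position s.t. sieve-frame xz point lies over world xy (z ignored)
    v=(Ro.from_euler('z',psi)*Ro.from_euler('y',th)).apply(point)
    return np.array([world[0]-v[0],world[1]-v[1]])
SV=np.array([.4867,.3313]);BO=np.array([.518,-.022]);TU=np.array([.468,-.315]);TY=-.291
BD=np.array([.474,.3185]);BY=.085
tubpt=TU+Ro.from_euler('z',TY).apply([.035,0,0])[:2]
E
python3 - <<'E'
from k import *
W=[("grasp",[*SV,.110],-.01,0),("lift",[*SV,.25],-.01,-.08)]
for th in(-.08,.35,.42): W.append((f"bowl{th}",[*at([.032,0,-.07],BO,0,.35),.19 if th>0 else .25],0,th))
for p in (TY,0,.2):
  for th in(0,-.3,-.55,-.7): W.append((f"tub{p}/{th}",[*at([-.083,0,-.067],tubpt,p,-.55),.215],p,th))
W+=[("place",[*BD,.112],BY,0)]
for f in(0,1):
  for n,B,p,t in W:
    q=ctrl.solve_ik(*pose(B,p,t,f)); print(f,n,np.round(B,3),None if q is None else np.round(q,2))
E
```

```text
0 grasp [0.487 0.331 0.11 ] [ 0.53  0.43  1.62 -0.    1.09  0.54]
0 lift [0.487 0.331 0.25 ] [ 0.55  0.27  1.49 -0.04  1.32  0.57]
0 bowl-0.08 [ 0.512 -0.022  0.25 ] [-0.13  0.15  1.65  0.01  1.26 -0.14]
0 bowl0.35 [ 0.512 -0.022  0.19 ] [-0.1   0.44  1.43 -0.03  1.62 -0.1 ]
0 bowl0.42 [ 0.512 -0.022  0.19 ] [-0.1   0.48  1.39 -0.04  1.69 -0.09]
0 tub-0.291/0 [ 0.536 -0.335  0.215] [-0.63  0.39  1.39 -0.    1.36 -0.34]
0 tub-0.291/-0.3 [ 0.536 -0.335  0.215] [-0.7   0.26  1.64  0.14  0.97 -0.47]
0 tub-0.291/-0.55 [ 0.536 -0.335  0.215] [-0.77  0.19  1.86  0.42  0.64 -0.76]
0 tub-0.291/-0.7 [ 0.536 -0.335  0.215] [-0.83  0.17  1.98  0.79  0.48 -1.15]
0 tub0/0 [ 0.537 -0.325  0.215] [-0.61  0.38  1.4  -0.    1.36 -0.61]
0 tub0/-0.3 [ 0.537 -0.325  0.215] [-0.73  0.27  1.62  0.23  1.03 -0.83]
0 tub0/-0.55 [ 0.537 -0.325  0.215] [-0.86  0.22  1.81  0.57  0.82 -1.19]
0 tub0/-0.7 [ 0.537 -0.325  0.215] [-0.94  0.22  1.92  0.87  0.75 -1.52]
0 tub0.2/0 [ 0.537 -0.318  0.215] [-0.6   0.38  1.41 -0.    1.35 -0.8 ]
0 tub0.2/-0.3 [ 0.537 -0.318  0.215] [-0.75  0.28  1.6   0.27  1.09 -1.06]
0 tub
[... 658 characters left out ...]
]
1 tub-0.291/-0.7 [ 0.536 -0.335  0.215] [-0.83  0.17  1.98  0.79  0.48  1.99]
1 tub0/0 [ 0.537 -0.325  0.215] [-0.61  0.38  1.4  -0.    1.36  2.53]
1 tub0/-0.3 [ 0.537 -0.325  0.215] [-0.73  0.27  1.62  0.23  1.03  2.31]
1 tub0/-0.55 [ 0.537 -0.325  0.215] [-0.86  0.22  1.81  0.57  0.82  1.95]
1 tub0/-0.7 [ 0.537 -0.325  0.215] [-0.94  0.22  1.92  0.87  0.75  1.62]
1 tub0.2/0 [ 0.537 -0.318  0.215] [-0.6   0.38  1.41 -0.    1.35  2.34]
1 tub0.2/-0.3 [ 0.537 -0.318  0.215] [-0.75  0.28  1.6   0.27  1.09  2.08]
1 tub0.2/-0.55 [ 0.537 -0.318  0.215] [-0.89  0.25  1.76  0.61  0.95  1.73]
1 tub0.2/-0.7 [ 0.537 -0.318  0.215] [-0.98  0.27  1.85  0.85  0.92  1.46]
1 place [0.474 0.318 0.112] None
```

```bash
python3 - <<'E'
from k import *; import cv2
ctrl.move_gripper(.05)
ctrl.move_to(*pose([*SV,.19],-.01,0))
c=ctrl.read_camera("wrist"); cv2.imwrite("pics/w1.png",c["image"][:,:,::-1])
import pickle; pickle.dump(c,open("w1.pkl","wb"))
s=ctrl.read_state(); print(s["clock"],s["tcp_pos"],s["grip_width"])
E
```

```text
2.2167 [0.48592478 0.33233742 0.17913746] 0.050390587640986036
```

View pics/w1.png

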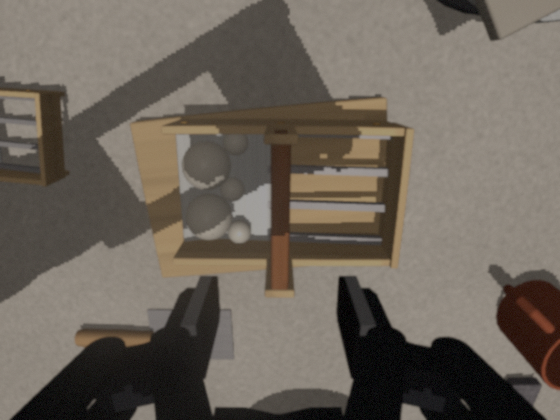

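The wrist picture shows the bar from (281,132) to (280,293), centred between the fingers (about 210 and 350). I descend and grip.

```bash
python3 - <<'E'
from k import *; import cv2
p,q=pose([*SV,.110],-.01,0)
print(ctrl.servo_line(p,vel=.1,guard=8))
ctrl.move_gripper(.0,grasp_force=70)
s=ctrl.read_state(); print(s["clock"],s["tcp_pos"],s["grip_width"],s["force"])
p,q=pose([*SV,.14],-.01,0)
ctrl.servo_line(p,vel=.05)
s=ctrl.read_state(); print(s["clock"],s["tcp_pos"],s["grip_width"],s["force"],s["moment"])
for n in("side","top"):
    c=ctrl.read_camera(n); cv2.imwrite(f"pics/{n}2.png",c["image"][:,:,::-1])
E
```

```text
False
3.6917 [0.48727425 0.3315103  0.09982052] 0.00637168796185487 [-0.26877021 -1.90487856  5.58732623]
4.4417 [0.4867521  0.33138148 0.12941333] -2.5673198746923463e-05 [-0.97068173 -0.576206    0.50238462] [-0.01394137  0.02229461  0.00796978]
```

View pics/side2.png

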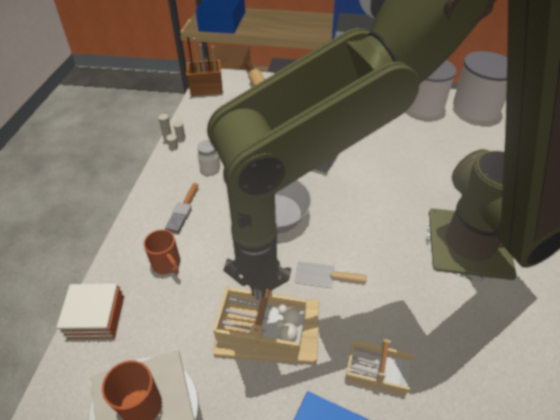

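The grip missed: the fingers closed to 0. I look closer.

```bash
python3 - <<'E'
from k import *; import cv2,pickle
cs={}
for n in("side","wrist","top"):
    c=ctrl.read_camera(n);pickle.dump(c,open(n+"3.pkl","wb")); cs[n]=c
i=cs["side"]["image"][:,:,::-1]; a=cv2.resize(i[240:370,200:340],None,fx=5,fy=4.6,interpolation=2)
cv2.imwrite("pics/s3.png",a); cv2.imwrite("pics/w3.png",cs["wrist"]["image"][:,:,::-1])
i=cs["top"]["image"][:,:,::-1]; cv2.imwrite("pics/t3.png",cv2.resize(i[180:285,125:245],None,fx=6,fy=5.7,interpolation=2)[:598])
E
```

```text
(no output)
```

View pics/s3.png

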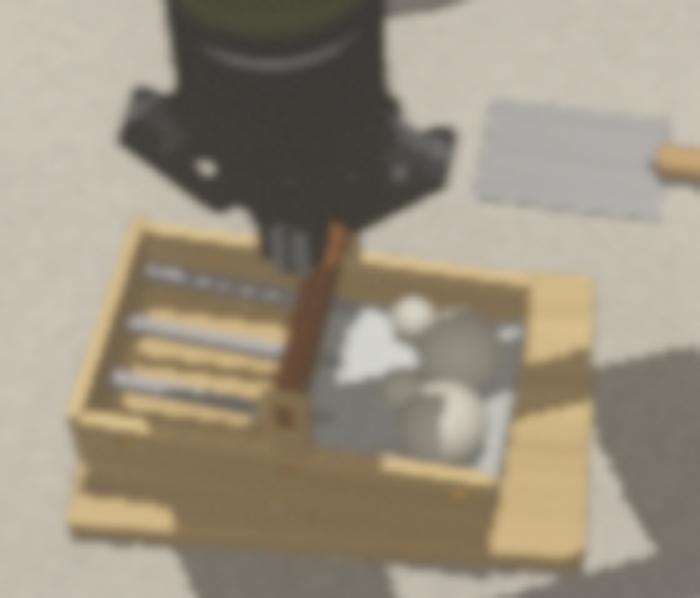

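View pics/w3.png

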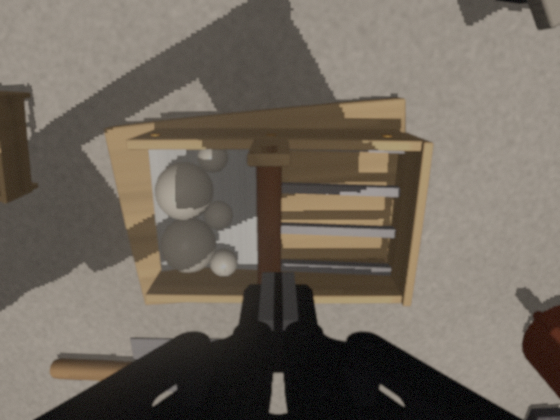

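View pics/t3.png

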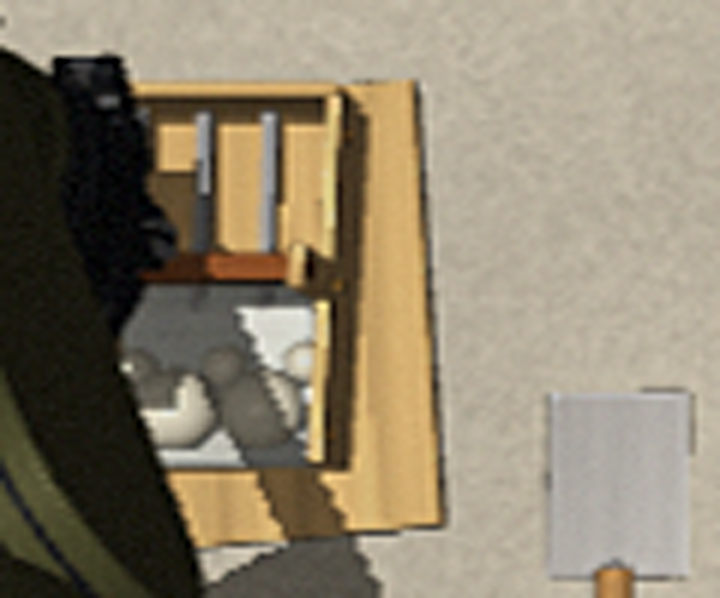

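```bash
python3 - <<'E'
from h import *
from k import *
for f in("w1","wrist3"):
    c=pickle.load(open(f+".pkl","rb"));P=cloud(c);X=P.reshape(-1,3)
    print("cam",-np.array(c["R"]).T@c["t"])
    s=X[(X[:,2]>.114)&(X[:,2]<.135)&(abs(X[:,0]-.485)<.03)&(X[:,1]>.27)&(X[:,1]<.40)]
    print(len(s),np.median(s,0),cv2.minAreaRect((s[:,:2]*1000).astype(np.float32)),np.percentile(s[:,2],[5,50,95]))
    print("bar proj",proj(c,[[.4867,.3313,.122],[.4867,.385,.122],[.4867,.277,.122]]))
    for (u,v) in [(281,150),(281,200),(281,250),(268,200),(268,250),(277,285),(275,275),(205,290),(345,290)]: print((u,v),P[v,u])
c=pickle.load(open("side3.pkl","rb"));P=cloud(c)
for (u,v) in [(258,290),(260,288),(262,310),(258,320),(266,292),(264,300)]: print("side",(u,v),P[v,u])
s=ctrl.read_state();print(s["tcp_pos"],s["tcp_rot"],s["joint_pos"])
print("tip proj side",proj(c,[[.4867,.3313,.1213]]),proj(pickle.load(open("wrist3.pkl","rb")),[[.4867,.3313,.1213]]))
E
```

```text
cam [0.48584226 0.41644885 0.3426942 ]
3506 [0.4860204 0.3404096 0.1215757] ((485.98944091796875, 335.0074462890625), (108.55613708496094, 19.67102813720703), 88.80272674560547) [0.11965132 0.1215757  0.12298847]
bar proj [[280.76052713 227.18503687]
 [280.13862577 140.68870216]
 [281.27858229 302.30142624]]
(281, 150) [0.48717196 0.37932427 0.12054323]
(281, 200) [0.48696658 0.34882055 0.1213107 ]
(281, 250) [0.48675089 0.31571097 0.1220291 ]
(268, 200) [0.47648401 0.32371227 0.03879924]
(268, 250) [0.47631501 0.28660291 0.05806773]
(277, 285) [0.48394724 0.29032621 0.12200667]
(275, 275) [0.48271289 0.29782506 0.12207322]
(205, 290) [0.45757626 0.34314537 0.21796183]
(345, 290) [0.51034679 0.34282463 0.21815825]
cam [0.4864202  0.41559145 0.29228271]
3334 [0.48099373 0.36094831 0.12156568] ((482.8619384765625, 352.3297424316406), (20.024253845214844, 68.08920288085938), 2.608595609664917) [0.11992523 0.12156568 0.12296909]
bar proj [[280.56340332 261.68441318]
 [279.58375228 154.39161593]
 [281.34555668 350.1995816 ]]
(281, 150) [0.48740654 0.385468   0.11294207]
(281, 200) [0.4876
[... 223 characters left out ...]
[0.48433701 0.34184965 0.15539995]
(205, 290) [0.43567343 0.28451426 0.0695492 ]
(345, 290) [0.53024307 0.28293243 0.06840734]
side (258, 290) [0.48631539 0.34070077 0.18681457]
side (260, 288) [0.4817964  0.34197087 0.19675812]
side (262, 310) [0.48017388 0.34533578 0.12260482]
side (258, 320) [0.48364172 0.3685417  0.12267429]
side (266, 292) [0.47387408 0.32877679 0.16450118]
side (264, 300) [0.48135547 0.3189448  0.1173377 ]
[0.48650138 0.3311905  0.12870446] [-8.15008115e-05  7.10626661e-01  7.03569227e-01 -2.91803934e-04] [5.25923345e-01 3.96409684e-01 1.58779211e+00 1.18238211e-05
 1.15799671e+00 5.35899360e-01]
tip proj side [[260.17019327 303.82430274]] [[280.55550269 261.06029029]]
```

```bash
python3 - <<'E'
from h import *
c=pickle.load(open("wrist3.pkl","rb"));P=cloud(c)
for v in range(262,330,4): print(v,P[v,272].round(3),P[v,287].round(3))
print(proj(c,[[.4865,.342,.1207],[.4865,.342,.1407],[.4865,.342,.155],[.4865,.342,.165]]))
c=pickle.load(open("w1.pkl","rb"));P=cloud(c)
for v in range(270,310,4): print(v,P[v,205].round(3),P[v,345].round(3))
a=cv2.resize(pickle.load(open("wrist3.pkl","rb"))["image"][230:350,210:350,::-1],None,fx=5,fy=5,interpolation=2);cv2.imwrite("pics/w3c.png",a)
E
```

```text
262 [0.482 0.331 0.122] [0.492 0.289 0.038]
266 [0.482 0.329 0.122] [0.492 0.287 0.04 ]
270 [0.482 0.327 0.122] [0.492 0.284 0.04 ]
274 [0.483 0.342 0.155] [0.489 0.342 0.155]
278 [0.483 0.342 0.158] [0.489 0.343 0.159]
282 [0.483 0.343 0.162] [0.489 0.342 0.162]
286 [0.483 0.342 0.165] [0.489 0.342 0.164]
290 [0.483 0.342 0.167] [0.489 0.342 0.167]
294 [0.483 0.342 0.17 ] [0.489 0.342 0.17 ]
298 [0.483 0.342 0.173] [0.489 0.343 0.174]
302 [0.483 0.343 0.177] [0.489 0.342 0.177]
306 [0.483 0.343 0.179] [0.489 0.342 0.179]
310 [0.484 0.342 0.181] [0.489 0.342 0.181]
314 [0.484 0.342 0.183] [0.489 0.342 0.184]
318 [0.484 0.343 0.187] [0.489 0.342 0.186]
322 [0.484 0.342 0.188] [0.489 0.342 0.187]
326 [0.484 0.34  0.187] [0.488 0.343 0.191]
[[279.96533963 240.90203274]
 [280.15433744 258.74829428]
 [280.31688525 274.15504791]
 [280.44780507 286.60392345]]
270 [0.414 0.247 0.017] [ 0.552  0.237 -0.001]
274 [0.414 0.243 0.018] [0.552 0.233 0.   ]
278 [0.456 0.344 0.209] [0.512 0.343 0.209]
282 [0.456 0.343 0.212] [0.511 0.343 0.212]
286 [0.457 0.343 0.215] [0.511 0.342 0.215]
290 [0.458 0.343 0.218] [0.51  0.343 0.218]
294 [0.458 0.343 0.221] [0.51  0.342 0.219]
298 [0.459 0.344 0.224] [0.51  0.341 0.221]
302 [0.459 0.344 0.227] [0.51  0.339 0.221]
306 [0.46  0.344 0.23 ] [0.51  0.338 0.221]
```

View pics/w3c.png

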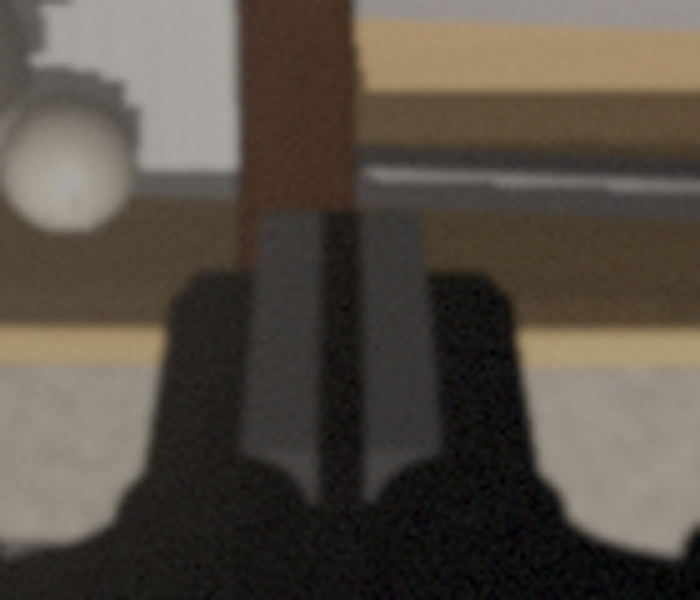

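The fingertips really stand about 25 mm *behind* the reported TCP (measured tip z = 0.154 at TCP z = 0.129), not 8 mm ahead as stated. The pads therefore only brushed the bar's top and pushed the sieve about 6 mm towards -x. I check this against the side camera, then correct the tool offset to 44 mm and re-measure the bar.

```bash
sed -i 's/R.apply(\[0,0,.011\])/R.apply([0,0,.044])/' k.py; python3 - <<'E'
from h import *
from k import *
c=pickle.load(open("side3.pkl","rb"));X=cloud(c).reshape(-1,3)
s=X[(abs(X[:,0]-.486)<.012)&(abs(X[:,1]-.335)<.014)&(X[:,2]>.126)];print("side tip z",np.sort(s[:,2])[:12].round(3))
ctrl.move_gripper(.05)
ctrl.servo_line(pose([.481,.3313,.20],-.01,0)[0],vel=.15)
c=ctrl.read_camera("wrist");pickle.dump(c,open("w4.pkl","wb"));X=cloud(c).reshape(-1,3)
cv2.imwrite("pics/w4.png",c["image"][:,:,::-1])
s=X[(X[:,2]>.117)&(X[:,2]<.127)&(abs(X[:,0]-.481)<.03)&(X[:,1]>.26)&(X[:,1]<.40)]
for y in np.arange(.28,.39,.015):
    t=s[abs(s[:,1]-y)<.006]; print(round(y,3),len(t),(t[:,0].min(),t[:,0].max(),np.median(t[:,0])) if len(t) else "")
print("y",s[:,1].min(),s[:,1].max())
print(ctrl.read_state()["clock"],ctrl.read_state()["tcp_pos"])
E
```

```text
side tip z [0.153 0.154 0.154 0.155 0.155 0.156 0.156 0.157 0.158 0.158 0.158 0.158]
0.28 406 (np.float64(0.4696712610339319), np.float64(0.4896205660890958), np.float64(0.4796132108611057))
0.295 330 (np.float64(0.47420813855007604), np.float64(0.4858461725673083), np.float64(0.4798219315576771))
0.31 356 (np.float64(0.47449398551685934), np.float64(0.4858575396483125), np.float64(0.47997882985207924))
0.325 387 (np.float64(0.4747778661625821), np.float64(0.48648965109900555), np.float64(0.4806343195510375))
0.34 413 (np.float64(0.47507975188744406), np.float64(0.4865106341190062), np.float64(0.48081714279827303))
0.355 438 (np.float64(0.4753536198995259), np.float64(0.48653527102306954), np.float64(0.48097115600330237))
0.37 487 (np.float64(0.47520375367515394), np.float64(0.48712364230052646), np.float64(0.4811633568963717))
0.385 501 (np.float64(0.4717542562315487), np.float64(0.49130036162147256), np.float64(0.481296055725626))
y 0.27737516466226947 0.38604876672736627
5.6083 [0.48115165 0.33135108 0.15600663]
```

View pics/w4.png

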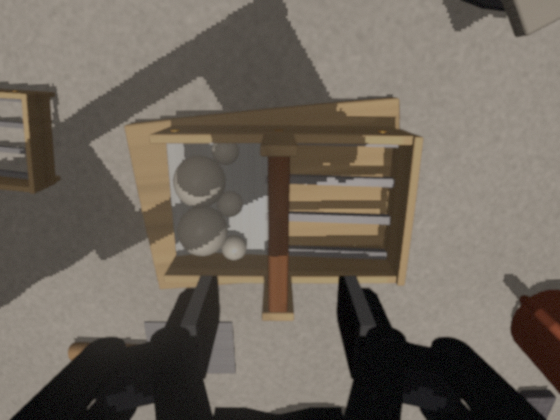

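Both cameras put the tip at z 0.154, so the offset is confirmed. The bar is now at (0.4806, 0.3317), yaw -0.016, between the fingers at columns 210 and 350. The balls are undisturbed on the plate. I grip again.

```bash
sed -i 's/^SV=.*;BO/SV=np.array([.4806,.3317]);BO/' k.py; python3 - <<'E'
from h import *
from k import *
psi=-.016
p,q=pose([*SV,.112],psi,0)
print(ctrl.servo_line(p,vel=.1,attitude=q,guard=8))
s=ctrl.read_state(); print(s["tcp_pos"],s["force"])
ctrl.move_gripper(.0,grasp_force=80)
s=ctrl.read_state(); print(s["clock"],s["tcp_pos"],s["grip_width"],s["force"])
if s["grip_width"]>.008:
    ctrl.servo_line(pose([*SV,.142],psi,0)[0],vel=.05)
    s=ctrl.read_state(); print(s["clock"],s["tcp_pos"],s["grip_width"],s["force"],s["moment"])
    c=ctrl.read_camera("wrist");cv2.imwrite("pics/w5.png",c["image"][:,:,::-1])
    c=ctrl.read_camera("side");cv2.imwrite("pics/s5.png",cv2.resize(c["image"][220:370,180:350,::-1],None,fx=4,fy=4,interpolation=2))
E
```

```text
False
[0.48111879 0.33198717 0.06847611] [ 0.63861795 -0.22050071 -0.2962323 ]
7.075 [0.48130552 0.33202501 0.06879586] 0.010825077679213485 [ 1.01585997 -0.54159026  4.20602712]
7.825 [0.48042179 0.3315818  0.09799783] 0.010982130169937964 [-0.03006974  0.34420622 -6.04038174] [-0.1313894  -0.09984885 -0.01845314]
```

View pics/w5.png

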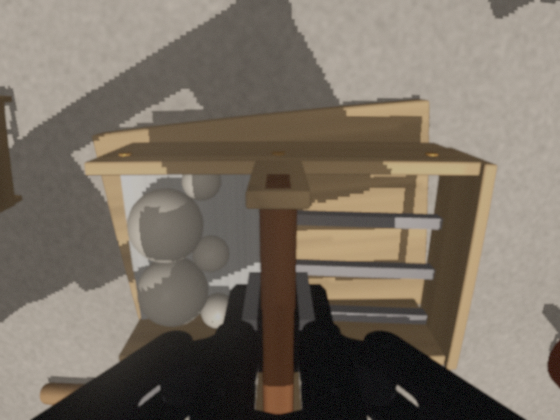

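View pics/s5.png

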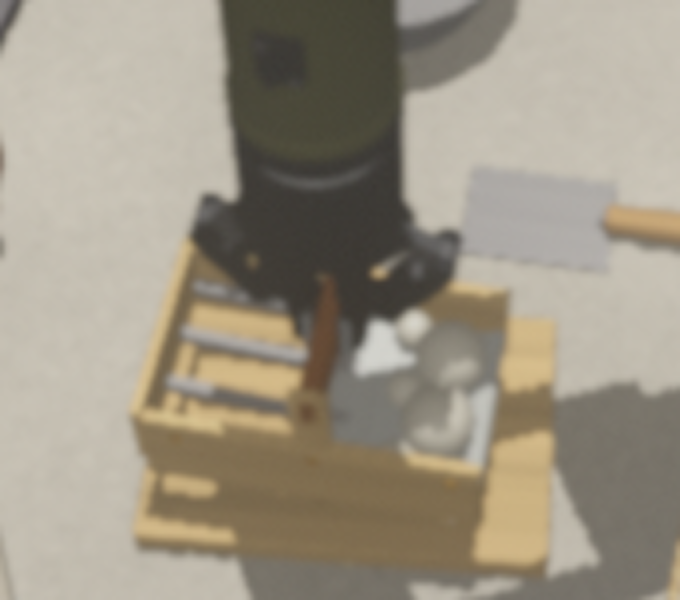

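The sieve hangs level in the grip (6.0 N, as expected), with the balls still on the plate. On to the bowl.

```bash
python3 - <<'E'
from h import *
from k import *
bx=at([.032,0,-.07],BO,0,.35)
p,q=pose([*SV,.24],-.016,-.06); ctrl.servo_line(p,vel=.12,attitude=q)
p,q=pose([*bx,.24],0,-.06); ctrl.servo_line(p,vel=.14,attitude=q)
p,q=pose([*bx,.195],0,.0); ctrl.servo_line(p,vel=.1,attitude=q)
s=ctrl.read_state(); print(s["clock"],s["tcp_pos"],s["grip_width"],s["force"],ctrl.solve_ik(*pose([*bx,.195],0,.37)) is not None)
c=ctrl.read_camera("side");cv2.imwrite("pics/s6.png",c["image"][:,:,::-1])
c=ctrl.read_camera("top");cv2.imwrite("pics/t6.png",c["image"][:,:,::-1])
E
```

```text
12.175 [ 0.51191975 -0.02196552  0.15024837] 0.010933981959422485 [ 0.43393905 -0.6101307  -6.01390436] True
```

View pics/s6.png

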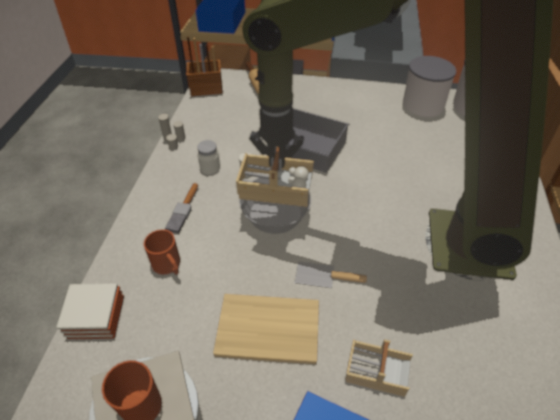

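View pics/t6.png

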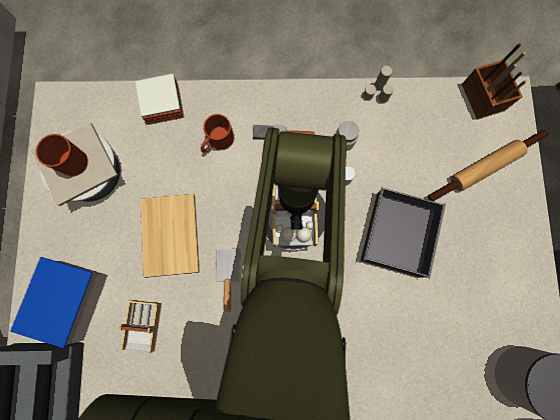

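The sieve is over the bowl with all balls at the spout end, and the empty board is fully visible. I tilt the closed end down.

```bash
python3 - <<'E'
from h import *
from k import *
c=ctrl.read_camera("top")
pickle.dump(c,open("t7.pkl","wb"))
bx=at([.032,0,-.07],BO,0,.35)
p,q=pose([*bx,.195],0,.37); ctrl.servo_line(p,vel=.009,attitude=q)
s=ctrl.read_state(); print(s["clock"],s["force"]); 
ctrl.dwell(.8)
c=ctrl.read_camera("side");cv2.imwrite("pics/s7.png",cv2.resize(c["image"][120:250,200:350,::-1],None,fx=5,fy=4.6,interpolation=2))
c=ctrl.read_camera("top");cv2.imwrite("pics/t7.png",cv2.resize(c["image"][150:270,230:360,::-1],None,fx=5,fy=5,interpolation=2))
c=ctrl.read_camera("wrist");cv2.imwrite("pics/w7.png",c["image"][:,:,::-1])
s=ctrl.read_state(); print(s["clock"],s["force"],s["moment"],s["grip_width"])
E
```

```text
14.275 [-0.29674141  0.38826827 -6.36780912]
15.225 [-0.41138115  0.22315373 -6.34930073] [ 0.02961228 -0.50082685 -0.01220227] 0.01095593498565435
```

View pics/s7.png

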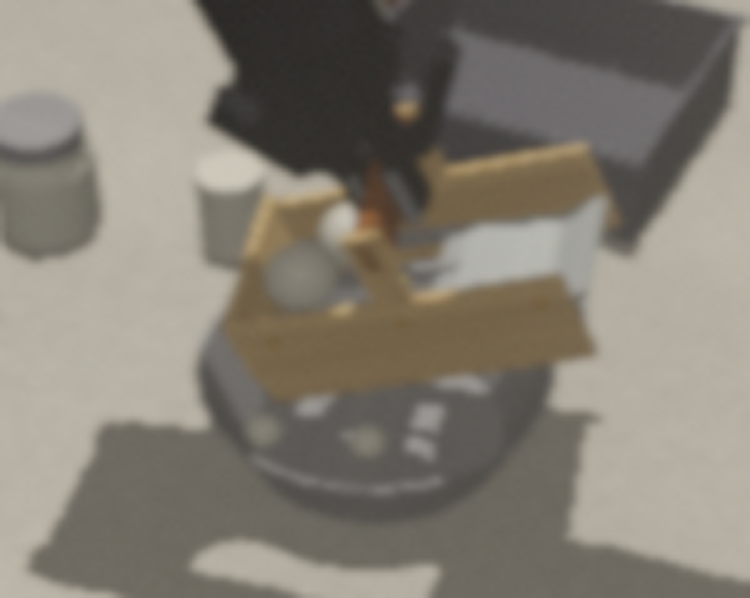

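View pics/w7.png

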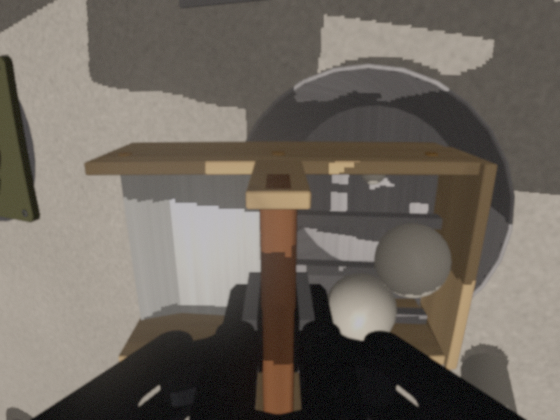

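View pics/t7.png

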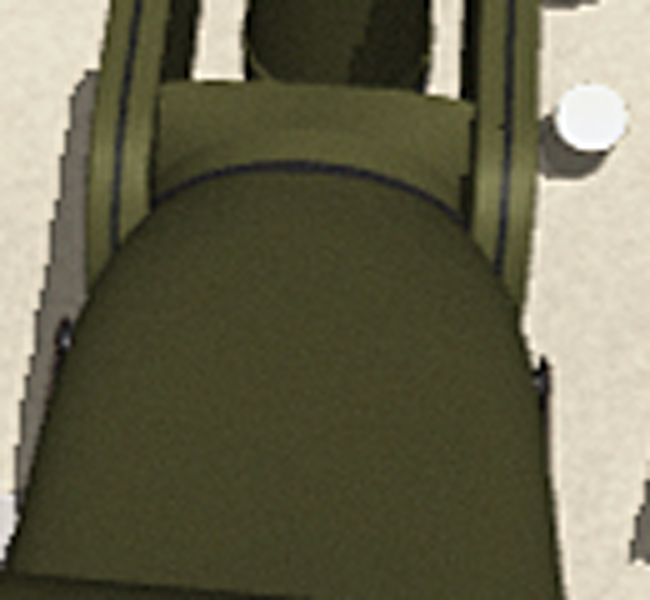

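The wrist view shows both large balls on the bars at (413,260) and (362,310), and the plate empty. The side crop shows two small balls in the bowl at (265,430) and (368,440); the third is not seen. I tilt a little further and back to dislodge it if it is stuck, then look again at level.

```bash
python3 - <<'E'
from h import *
from k import *
bx=at([.032,0,-.07],BO,0,.35)
for th,v in ((.43,.008),(-.03,.012)):
    p,q=pose([*bx,.205],0,th); ctrl.servo_line(p,vel=v,attitude=q)
ctrl.dwell(.4)
c=ctrl.read_camera("wrist");cv2.imwrite("pics/w8.png",c["image"][:,:,::-1])
c=ctrl.read_camera("side");cv2.imwrite("pics/s8.png",cv2.resize(c["image"][120:250,200:350,::-1],None,fx=5,fy=4.6,interpolation=2))
s=ctrl.read_state(); print(s["clock"],s["force"],s["moment"],s["grip_width"])
E
```

```text
19.1083 [-0.59452802  0.49926471 -5.62092516] [0.04572265 0.16008816 0.00129709] 0.010723939204475435
```

View pics/w8.png

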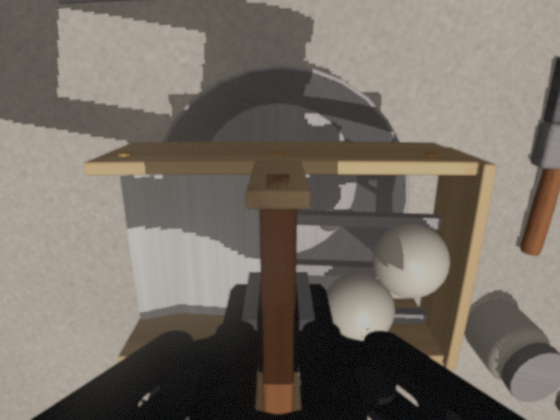

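View pics/s8.png

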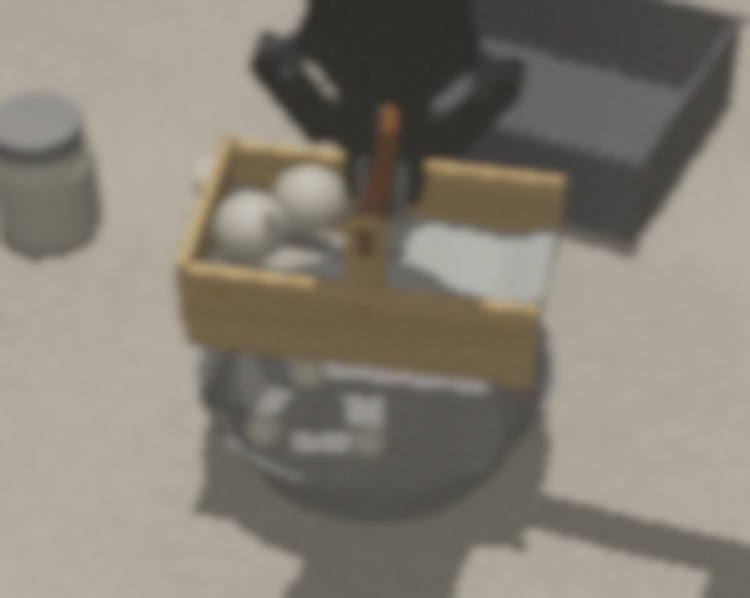

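All three small balls are in the bowl, at (305,375), (265,430) and (368,440). The weight dropped by about 0.4 N, matching 3 x 15 g. Both large ones are still in the sieve. On to the tub, with a slow tilt.

```bash
python3 - <<'E'
from h import *
from k import *
bx=at([.032,0,-.07],BO,0,.35)
tp=TU+Ro.from_euler('z',TY).apply([.050,0,0])[:2]
tx=at([-.083,0,-.067],tp,TY,-.55); print(tx)
p,q=pose([*bx,.24],0,.05); ctrl.servo_line(p,vel=.08,attitude=q)
p,q=pose([*tx,.24],TY,.05); ctrl.servo_line(p,vel=.14,attitude=q)
p,q=pose([*tx,.218],TY,.0); ctrl.servo_line(p,vel=.06,attitude=q)
c=ctrl.read_camera("side");cv2.imwrite("pics/s9.png",cv2.resize(c["image"][70:220,190:380,::-1],None,fx=4,fy=4,interpolation=2))
c=ctrl.read_camera("top");cv2.imwrite("pics/t9.png",c["image"][:,:,::-1]);pickle.dump(c,open("t9.pkl","wb"))
s=ctrl.read_state(); print(s["clock"],s["tcp_pos"],s["force"],s["grip_width"])
print([ctrl.solve_ik(*pose([*tx,.218],TY,t)) is not None for t in(-.3,-.65)])
E
```

```text
[ 0.55013478 -0.33959955]
22.75 [ 0.55072715 -0.33988536  0.17466051] [ 0.05873922 -0.22055152 -5.83158415] 0.010761926725946008
[True, True]
```

View pics/s9.png

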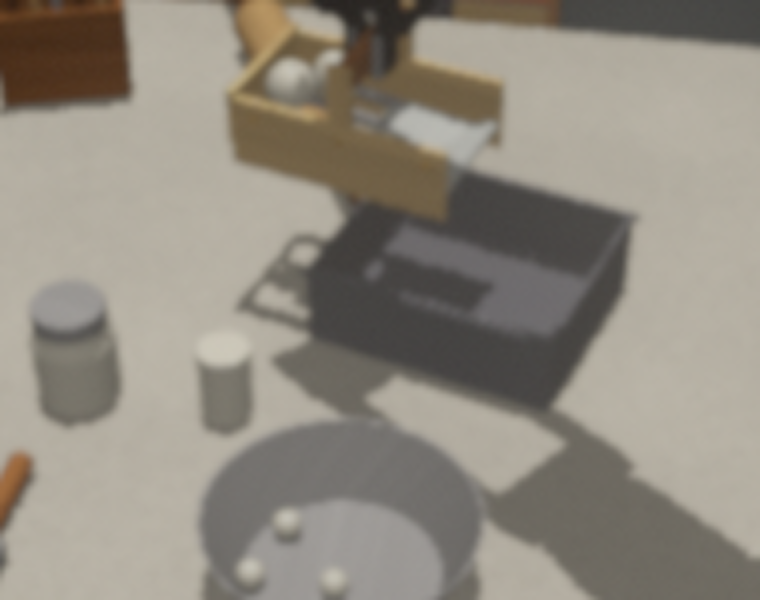

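View pics/t9.png

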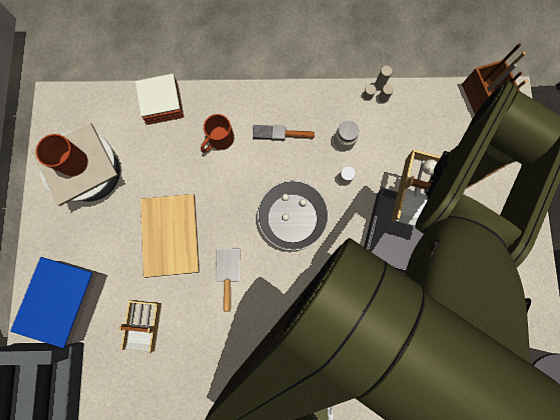

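The bowl holds exactly three small balls, and the spout is over the +x half of the tub. I tip slowly.

```bash
python3 - <<'E'
from h import *
from k import *
tp=TU+Ro.from_euler('z',TY).apply([.050,0,0])[:2]
tx=at([-.083,0,-.067],tp,TY,-.55)
for th,v in((-.15,.006),(-.64,.005)):
    p,q=pose([*tx,.218],TY,th); ctrl.servo_line(p,vel=v,attitude=q)
ctrl.dwell(.8)
s=ctrl.read_state(); print(s["clock"],s["force"],s["grip_width"])
c=ctrl.read_camera("side");cv2.imwrite("pics/s10.png",cv2.resize(c["image"][70:220,190:380,::-1],None,fx=4,fy=4,interpolation=2))
c=ctrl.read_camera("wrist");cv2.imwrite("pics/w10.png",c["image"][:,:,::-1])
E
```

```text
29.2167 [-0.33644604  0.09050393 -4.35027225] 0.010882595187401966
```

View pics/s10.png

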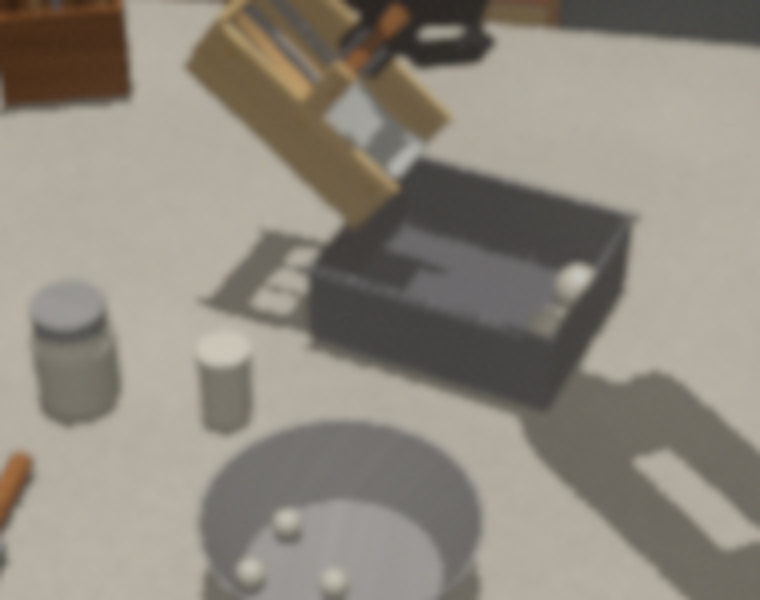

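View pics/w10.png

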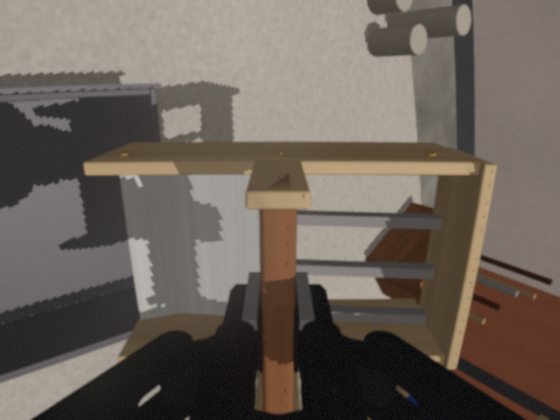

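Both large balls are in the tub, at (575,280) and (547,318), and the sieve is empty. Next I refine the board pose from the picture in which it is uncovered.

```bash
python3 - <<'E'
from h import *
c=pickle.load(open("t9.pkl","rb"));P=cloud(c)
hsv=cv2.cvtColor(c["image"],cv2.COLOR_RGB2HSV)
m=((hsv[...,1]>75)&(hsv[...,0]>10)&(hsv[...,0]<30)).astype(np.uint8); M=np.zeros_like(m);M[185:285,130:208]=m[185:285,130:208]
cn=max(cv2.findContours(M,0,2)[0],key=cv2.contourArea)
w=np.array([ray(c,u,v,.018)[:2] for u,v in cn.reshape(-1,2)])
print(cv2.minAreaRect((w*1000).astype(np.float32)))
cv2.imwrite("pics/t9c.png",cv2.resize(c["image"][180:290,125:210,::-1],None,fx=5,fy=5,interpolation=2))
E
```

```text
((474.3865966796875, 319.01251220703125), (219.42506408691406, 150.6456756591797), 4.838036060333252)
```

View pics/t9c.png

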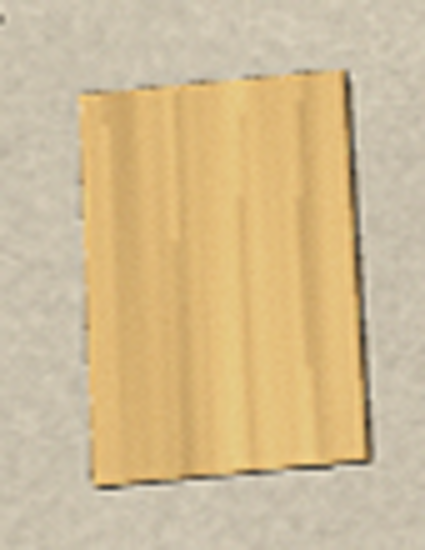

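```bash
python3 - <<'E'
from h import *
from k import *
BD=np.array([.4743,.319]);BY=.0845
b=BD-.002*np.array([np.cos(BY),np.sin(BY)])
tp=TU+Ro.from_euler('z',TY).apply([.050,0,0])[:2]
tx=at([-.083,0,-.067],tp,TY,-.55)
p,q=pose([*tx,.27],TY,-.5); ctrl.servo_line(p,vel=.1,attitude=q)
p,q=pose([*tx,.25],TY,0); ctrl.servo_line(p,vel=.05,attitude=q)
p,q=pose([*b,.22],BY,0); ctrl.servo_line(p,vel=.18,attitude=q)
p,q=pose([*b,.125],BY,0); ctrl.servo_line(p,vel=.1,attitude=q)
ctrl.dwell(.2)
s=ctrl.read_state(); print(s["clock"],s["tcp_pos"],p,s["force"])
c=ctrl.read_camera("side");cv2.imwrite("pics/s11.png",cv2.resize(c["image"][220:370,180:350,::-1],None,fx=4,fy=4,interpolation=2))
c=ctrl.read_camera("wrist");cv2.imwrite("pics/w11.png",c["image"][:,:,::-1])
E
```

```text
35.9 [0.47278512 0.31910782 0.08171946] [np.float64(0.4723071360024136), np.float64(0.3188312010452526), np.float64(0.081)] [ 0.40444519 -0.25252416 -3.76254381]
```

View pics/s11.png

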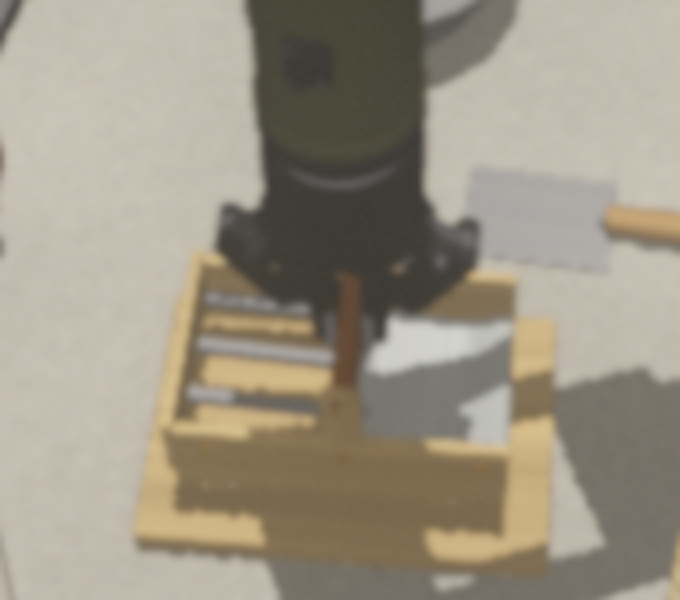

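View pics/w11.png

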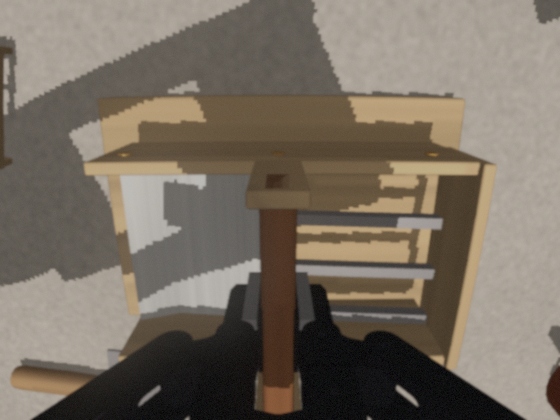

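The sieve is level, aligned and centred over its board, and empty. I set it down under guard, release and withdraw.

```bash
python3 - <<'E'
from h import *
from k import *
BD=np.array([.4743,.319]);BY=.0845
b=BD-.002*np.array([np.cos(BY),np.sin(BY)])
print(ctrl.servo_line(pose([*b,.109],BY,0)[0],vel=.02,guard=3.0))
s=ctrl.read_state(); print(s["clock"],s["tcp_pos"],s["force"])
ctrl.move_gripper(.05)
s=ctrl.read_state(); print(s["clock"],s["force"],s["grip_width"])
ctrl.servo_line(pose([*b,.23],BY,0)[0],vel=.1)
c=ctrl.read_camera("wrist");cv2.imwrite("pics/w12.png",c["image"][:,:,::-1]);X=cloud(c).reshape(-1,3)
s=X[(X[:,2]>.115)&(X[:,2]<.130)&(abs(X[:,0]-.473)<.03)&(X[:,1]>.25)&(X[:,1]<.39)]
r=cv2.minAreaRect((s[:,:2]*1000).astype(np.float32)); print(r,np.percentile(s[:,2],[5,50,95]))
ctrl.move_joints([1.274,.2,1.45,0,1.45,-.073])
c=ctrl.read_camera("top");cv2.imwrite("pics/t12.png",c["image"][:,:,::-1]);pickle.dump(c,open("t12.pkl","wb"))
c=ctrl.read_camera("side");cv2.imwrite("pics/s12.png",c["image"][:,:,::-1])
print(ctrl.read_state()["clock"])
E
```

```text
True
36.6083 [0.47215446 0.31872009 0.06879777] [ 0.55046312 -0.24091942  4.56123786]
37.0667 [-0.21629818  0.91198579  0.18057459] 0.049675193125160076
((470.7418518066406, 318.1895446777344), (20.00090789794922, 108.921142578125), 4.898589611053467) [0.11988449 0.12159228 0.12296621]
40.125
```

View pics/t12.png

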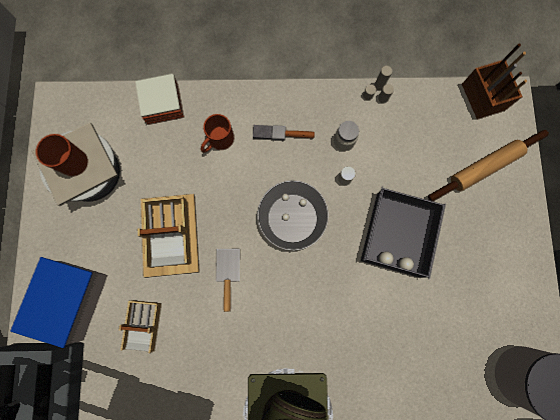

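View pics/s12.png

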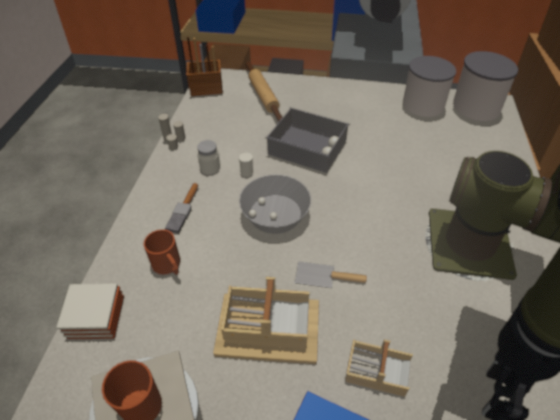

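The final pictures show three small balls in the bowl around (290,205) and two large ones in the tub at (387,259) and (406,264). The empty sieve stands flat in the middle of its board (bar top z 0.1216), and everything else is where it was.

```bash
python3 -c "
from cell import ctrl
print(ctrl.hand_in(), ctrl.read_state()['clock'])"
```

```text
the job is handed in; nothing more can be done
the job is handed in; nothing more can be done
```

The job is done and handed in at about 40 s of the 62 s allowed. The three small balls are in the bowl and the two large ones are in the tub. The empty sieve stands flat on the middle of its board, released, with the arm withdrawn.

**Last checks:** All of these passed in the final pictures.
- **Sieve position:** its body centre is within about 1 mm of the board's centre, turned with the board to within about 0.001 rad. The bar top is at z 0.1216 m, against 0.122 m expected.
- **Other things:** the bowl, the tub and the bystanders look unmoved in the pictures before and after; I compared these by eye only.

**What failed or disagreed:**
- **First grip missed:** the fingertips really stand about 25 mm behind the reported TCP, not 8 mm ahead as described; the wrist and side cameras agreed on this. The fingers brushed the top of the bar and pushed the sieve about 6 mm on its board, with no ball disturbed. I corrected the offset, and the second grip held.
- **Third small ball:** it was hidden from view after the first tilt, so I tilted a little further and back. It was then seen in the bowl before I moved on to the tub.

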